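# Change the slug canister at the press chute

## Robot

A 6-joint arm with a two-finger parallel gripper is mounted at the origin on the work surface. World frame = base frame: x ahead of the robot, y to its left, z up, the work surface at z = 0. Lengths are in mm, angles in rad, forces in N, time in s.
With the tool pointing down it reaches from about 350 to 975 mm from the base axis. Payload 7.1 kg.
Tool frame: the origin (TCP) lies midway between the tips of the shut fingers; the grasp point (between the pads) lies 19 mm behind it (ctrl.tcp_to_grasp is the distance from the TCP to the grasp point, in mm); z points along the fingers, y is the line along which they close (so a half turn about z gives the same grasp; the last joint's range is limited). The gripper opens to 88 mm and grips with 3 to 60 N. Pads are 20 mm wide; open, the fingers measure 115 mm over their backs; the gripper's body (75 mm by 178 mm) begins 61 mm behind the grasp point.
Start: joints at [1.267, 0.423, 1.63, -0, 1.089, -0.019], TCP at [175.572, 599.816, 222.675] pointing down, gripper open.
Joint ranges: [-3, 3], [-0.9, 2.11], [0.09, 2.58], [-1.31, 4.45], [0.11, 2.69], [-2.54, 2.54]. Speed limits (rad/s): [2.39, 2.39, 3.01, 3.14, 3.14, 3.14].

## Interface

Orientations are given as a rotation vector (axis times angle).
In Python, from workcell import get_obs, cams, ticket, boxes_of, ctrl gives the robot as it stands.
- The arm moves only by the shell command python3 -m creep 'ROWS' [OPENING]. ROWS is JSON, one flat list of numbers, 4 for each row, row after row: the shift along the world's x, y, z in m, then the turn about the world's z in rad. In form: [tx, ty, tz, spin, tx, ty, tz, spin, ...]. A call has 1 to 10 rows; each row is the pose to reach, as a shift and turn from the pose commanded when the call began; what a row does not reach only later rows make up. A row lasts 1/12 s, in which the tool goes at most 41.7 mm and 7.16 degrees, less where a joint would pass 70% of its speed; a pose out of reach is approached as far as the arm can. A call with a gripper value outside its range is refused whole. OPENING is the opening, from 0 (shut) to 1 (fully open), set as the call begins (- or left out, the last holds). The fingers move at their own pace and stop on an object; the grip force is fixed at half the most. Time passes only in rows, so rows that repeat a pose let the fingers close. It gives the time, the measured TCP pose, the force, the opening and the grip force at its end, in the units of the state.
- get_obs(): the state, without advancing time (a new reading comes with each control period).
- cams.get_image(name): name is "scene" or "top" or "wrist"; returns (picture, depth): 420x560x3 uint8, red, green, blue; 420x560 float32, mm along the optical axis (not along the pixel's ray), 0 where there is no reading.
- cams.get_calibration(name): a dict with "mtx" (3x3 intrinsics, pixels), "D" ([k1, k2, p1, p2, k3] as OpenCV has them; the pictures are not rectified), "R" (3x3) and "t" (3): a world point X has camera coordinates R X + t; the wrist camera has in their place "mount" (4x4, takes a point from camera to tool coordinates, whose origin is the TCP and whose axes are the flange's). Camera axes: x right, y down, z forward; pixel columns grow to the right and rows downward; lengths in mm; the calibration is good to about 2 mm. A picture is of the moment at which its call begins: read the wrist's pose just before it. get_calibration takes no time and is no camera call.
- ticket.close_job(): hands the job in; it is judged then, once.
Trained networks look in the newest picture that a camera, given by its name, has taken for a name from the list of things; names that differ only in an ending like _2 or _b are one class to them, and where a whole thing is asked for, a point or a joint stands for the part that bears it (a point fixed in the world has none). Each returns a list of dicts, best first, with "score" (0 to 1); they miss things now and then, are a little off and sometimes report something else, mostly with a low value. They report only what shows in the picture. A call takes as long as a camera call. They do not tell look-alikes from the thing itself.
- boxes_of(camera, target): "centre" ([column, row] in pixels, amid what is visible of it).
The state is a dict: "t": time; "qpos": joint angles; "qvel": joint speeds; "joint_torque": joint torques, N m; "ee_pos": TCP position; "orientation": TCP orientation; "ft_force": force on the tool from outside, world axes, zero at the start; "moment": the same for the moment, N m; "width": finger opening in mm; "grasp_force": force on a finger pad.
Only numpy, scipy, OpenCV 4.12 (cv2) and the standard library are available. Lean on these libraries where they do the work, as an engineer would, in place of code of your own. Each camera call takes 0.05 s, during which the arm holds its last target. There are 200 camera calls.

## Task

Change the slug canister at the press chute: first swap the two canisters, so that the full one from the chute stands squarely in the stand's nest and the spare one, its cap still on, stands squarely in the nest at the foot of the chute. Then take off the spare's safety cap, which must be pressed down against its spring while it is turned anticlockwise, lay the cap in the tray, and put every loose slug from the bench into the opened canister. Never tip a canister over, and leave the other things on the bench where they are.

Things in the scene. Friction and masses are not known exactly. Their poses are not given: they have to be found in the camera images.
- chute_nest (a point): Centre of the floor of the chute nest, a fixed square low-walled steel seat at the foot of the chute, 3 mm above the bench. Inside 68 x 68 mm, walls 6 mm thick, their tops 12 mm above the bench. x and y run along the walls; +x points to the chute, 84 mm wide, whose lip begins 72 mm from here at 98 mm above the bench and which rises from there at 31 degrees in +x.
- stand_nest (a point): Centre of the floor of the stand: a fixed nest of the same shape and size (inside 68 x 68 mm, floor 3 mm and wall tops 12 mm above the bench), alone on the bench, to the left or right of the chute. Its x and y axes run along the walls.
- tray_in (a point): Centre of the inner floor of the fixed open steel tray, on the other side of the chute from the stand. Inside 152 mm along its x by 112 mm along its y, walls 4 mm thick, rim 25 mm above the bench.
- full_can: The full canister (0.5 to 0.85 kg), at first in the chute nest: square steel can 60 x 60 x 76 mm, flat square lid fixed on it (62 mm, top at 84 mm), on that a grip bar 40 mm long (along x), 14 mm wide (along y), 84 to 112 mm above the underside. Origin: centre of its underside, z up. Can be lifted by the bar; fits the nests in any of the four square directions.
- spare_can: The empty spare canister (0.3 to 0.5 kg), at first in the stand's nest: square steel can 60 x 60 x 76 mm closed by a round black safety cap. Origin: centre of its underside, z up. While the cap is locked it can be lifted by the cap's grip bar. Fits the nests in any of the four square directions; a nest keeps it from turning but for a few degrees.
- mouth (a point): Centre of the spare canister's mouth, in the plane of its top, 76 mm above its underside; axes as spare_can. With the cap off, the mouth is a rectangle 54 mm along x by 32 mm along y; the inside below is 54 x 54 mm and 68 mm deep under the 4 mm top plate.
- cap: The spare canister's safety cap (0.18 kg), loose: black disc 56 mm across, 22 to 28 mm above the origin, with a grip bar on top 40 mm long (along x), 14 mm wide (along y), 28 to 55 mm above the origin. Below hang a sprung plate, a stem and a lug bar 42 x 10 x 5 mm, long along x. Origin: centre of the lug bar's underside, z up. Laid down, it may rest tilted.
- cap_mid (a point): Point on the cap's axis 25 mm above cap, axes as cap. When locked on, it is 92 mm above the canister's underside (the grip bar 95 to 122 mm) and the cap's x axis stands 80 degrees clockwise, seen from above, of the canister's x axis; teeth then stop the cap from turning either way.
- cap_grip (a point): Middle of the cap's grip bar, 41 mm above cap, axes as cap. To unlock: press the cap down at least 6 mm (it stops at 9 mm; 5 N to start, 11 N at 6 mm, 14 N at 9 mm) and, held down, turn it anticlockwise seen from above by 80 degrees. Within 20 degrees of that the lug bar lies along the mouth and the cap lifts straight off.
- slug1: A punched steel slug lying flat on the bench, with round ends: 32 mm long (along its x), 16 mm wide (along y), 12 mm thick, 45 g. Origin: centre of its underside. Two to four of the four slugs are present; the state gives None for the absent ones.
- slug2: A punched steel slug lying flat on the bench, with round ends: 32 mm long (along its x), 16 mm wide (along y), 12 mm thick, 45 g. Origin: centre of its underside. Two to four of the four slugs are present; the state gives None for the absent ones.
- slug3: A punched steel slug lying flat on the bench, with round ends: 32 mm long (along its x), 16 mm wide (along y), 12 mm thick, 45 g. Origin: centre of its underside. Two to four of the four slugs are present; the state gives None for the absent ones.
- slug4: A punched steel slug lying flat on the bench, with round ends: 32 mm long (along its x), 16 mm wide (along y), 12 mm thick, 45 g. Origin: centre of its underside. Two to four of the four slugs are present; the state gives None for the absent ones.
- die_block: Bystander: heavy pitted steel die block 110 x 80 x 42 mm, behind the left of the bench. Origin: centre of its underside.
- brass_spacer: Bystander: brass ring 54 mm across, 16 mm high, at the near left. Origin: centre of its underside.
- holder_a: Bystander: cast-iron punch holder, 62 mm square foot with a round boss, 51 mm high, to the left of the chute. Origin: centre of its underside.
- holder_b: Bystander: the same but 43 mm high, to the right of the chute. Origin: centre of its underside.
- wrench: Bystander: wrench 170 mm long, at the near right. Origin: on its underside, mid-length.
- oil_can: Bystander: grey round can 56 mm across, 130 mm high, at the far right. Origin: centre of its underside.
Things that resemble listed ones, but are neither listed nor needed, are in the scene too. Leave any turquoise look-alike of the part that bears stand_nest alone. Leave any brown look-alike of the part that bears tray_in alone.

How it is judged (in metres and radians):
On the way, in this order (a step that is already met when the one before it is completed fails the run):
1. The canisters are swapped: the full one squarely in the stand's nest, the spare one squarely in the chute nest with its cap still on (horizontal distance between full_can and stand_nest below 0.01 m and z of full_can in the frame of stand_nest below 0.004 m and angle between each of full_can, spare_can's own z axis and vertical below 0.06 rad and linear speed of each of full_can, spare_can below 0.03 m/s and horizontal distance between spare_can and chute_nest below 0.01 m and z of spare_can in the frame of chute_nest below 0.004 m and z of cap_mid in the frame of spare_can below 0.1 m and horizontal distance between cap_mid and spare_can below 0.01 m), for 0.2 s.
2. The cap is turned through the middle of its travel (34 to 57 degrees off the canister's x axis) while pressed down at least 4 mm (z of cap_mid in the frame of spare_can between 0.075 and 0.088 m and horizontal distance between cap_mid and spare_can below 0.015 m and angle between the x axis of cap and the x axis of spare_can, either way round between 0.6 and 1 rad), for 0.05 s.
3. The cap is off the spare canister ((z of cap_mid in the frame of spare_can above 0.125 m or horizontal distance between cap_mid and spare_can above 0.06 m)), for 0.1 s.
At the end, for the whole second after the job is handed in: The full canister stands upright in the stand's nest and the spare in the chute nest (within 10 mm of the centre, standing on the nest's floor within 4 mm, tilt under 0.06 rad), the cap lies within the tray, every slug present lies inside the spare canister below its top, and all are at rest (horizontal distance between full_can and stand_nest below 0.01 m and z of full_can in the frame of stand_nest below 0.004 m and angle between each of full_can, spare_can's own z axis and vertical below 0.06 rad and linear speed of each of full_can, spare_can below 0.03 m/s and horizontal distance between spare_can and chute_nest below 0.01 m and z of spare_can in the frame of chute_nest below 0.004 m and x of cap_mid in the frame of tray_in between -0.078 and 0.078 m and y of cap_mid in the frame of tray_in between -0.058 and 0.058 m and z of cap_mid in the frame of tray_in between -0.005 and 0.065 m and linear speed of each of cap, slug1, slug2, slug3, slug4 below 0.05 m/s and x of slug1 in the frame of spare_can between -0.03 and 0.03 m and y of slug1 in the frame of spare_can between -0.03 and 0.03 m and z of slug1 in the frame of spare_can between -0.005 and 0.074 m and x of slug2 in the frame of spare_can between -0.03 and 0.03 m and y of slug2 in the frame of spare_can between -0.03 and 0.03 m and z of slug2 in the frame of spare_can between -0.005 and 0.074 m and x of slug3 in the frame of spare_can between -0.03 and 0.03 m and y of slug3 in the frame of spare_can between -0.03 and 0.03 m and z of slug3 in the frame of spare_can between -0.005 and 0.074 m and x of slug4 in the frame of spare_can between -0.03 and 0.03 m and y of slug4 in the frame of spare_can between -0.03 and 0.03 m and z of slug4 in the frame of spare_can between -0.005 and 0.074 m); the robot touches nothing.
It fails at once if The full canister is tipped over (more than 0.8 rad) (angle between full_can's own z axis and vertical above 0.8 rad).
It fails at once if The spare canister is tipped over (more than 0.8 rad) (angle between spare_can's own z axis and vertical above 0.8 rad).
It fails at once if A bystander (die block, spacer, punch holder, wrench, oil can) is moved more than 30 mm (distance of any of die_block, brass_spacer, holder_a, holder_b, wrench, oil_can from where it was at the start of the episode above 0.03 m).
Of slug1, slug2, slug3, slug4 only 2 to 4 are there at a start; the rules pass over those that are not, and their reading is None.
At some moment in a run one of slug1, slug2, slug3, slug4 may be knocked a few centimetres aside while the robot is not near it.
It also fails if it takes over 210 s, if anything falls off the work surface, if the arm or the gripper's body presses on something with over 40 N, if the wrist force passes 120 N, or if a joint passes its speed limit or range.

## Working session

There is one attempt and no reset: what is moved stays moved. The work goes in short steps, Python scripts to look and compute and a shell command to move; the robot and the scene stay as the last step left them, time stands still between calls to the robot, and variables do not carry over. Pictures are saved under pics/ and viewed, at most 14 in all, crops included, and the job is handed in when it is done.

```bash
ls; mkdir -p pics; cat > h.py <<'E'
import numpy as np, cv2
from workcell import get_obs, cams, ticket, boxes_of, ctrl
from scipy.spatial.transform import Rotation as Ro
def grab(n):
    o=get_obs(); im,d=cams.get_image(n); c=cams.get_calibration(n)
    if n=="wrist":
        T=np.eye(4); T[:3,:3]=Ro.from_rotvec(o["orientation"]).as_matrix(); T[:3,3]=o["ee_pos"]
        M=T@np.array(c["mount"]); R=M[:3,:3].T; t=-R@M[:3,3]
    else: R=np.array(c["R"]); t=np.array(c["t"])
    return dict(im=im,d=d,K=np.array(c["mtx"]),D=np.array(c["D"]),R=R,t=t.reshape(3))
def onz(g,px,z):
    p=cv2.undistortPoints(np.array(px,float).reshape(-1,1,2),g["K"],g["D"]).reshape(-1,2)
    r=np.c_[p,np.ones(len(p))]@g["R"]; C=-g["R"].T@g["t"]
    return C+r*((z-C[2])/r[:,2])[:,None]
def cloud(g):
    h,w=g["d"].shape; u,v=np.meshgrid(np.arange(w),np.arange(h))
    p=cv2.undistortPoints(np.stack([u,v],-1).reshape(-1,1,2).astype(float),g["K"],g["D"]).reshape(-1,2)
    d=g["d"].reshape(-1,1); P=np.c_[p,np.ones(len(p))]*d
    W=(P-g["t"])@g["R"]; W[d[:,0]==0]=np.nan
    return W.reshape(h,w,3)
def proj(g,X):
    return cv2.projectPoints(np.array(X,float).reshape(-1,1,3),cv2.Rodrigues(g["R"])[0],g["t"],g["K"],g["D"])[0].reshape(-1,2)
def save(n,im): cv2.imwrite("pics/"+n,cv2.cvtColor(im,cv2.COLOR_RGB2BGR))
E
python3 - <<'E'
from h import *
np.set_printoptions(precision=1,suppress=True)
o=get_obs(); print(o)
g=grab("top"); save("top1.png",cv2.resize(g["im"],(800,600)))
W=cloud(g)
for n in ["chute_nest","stand_nest","tray_in","full_can","spare_can","cap","slug1","die_block","brass_spacer","holder_a","wrench","oil_can"]:
    for b in boxes_of("top",n)[:6]:
        c=b["centre"]; print(n,round(b["score"],2),np.array(c),W[int(c[1]),int(c[0])])
g=grab("scene"); save("scene1.png",cv2.resize(g["im"],(800,600)))
E
```

```text
pics
{'t': 0.0, 'qpos': array([ 1.3,  0.4,  1.6, -0. ,  1.1, -0. ]), 'qvel': array([-0.,  0., -0., -0.,  0.,  0.]), 'joint_torque': array([ -0. , -54.5, -27.4,   0.1,   0. ,  -0. ]), 'ee_pos': array([175.4, 599.3, 221.9]), 'orientation': array([-0.4, -3.1,  0. ]), 'ft_force': array([-0.5, -0. , -1.1]), 'moment': array([ 0.1,  0. , -0. ]), 'grasp_force': 0.0, 'width': 87.70757245367011}
chute_nest 0.95 [287.   93.5] [836.8  46.2 201. ]
stand_nest 0.74 [190.8 209.1] [490.1 356.3  95.9]
stand_nest 0.69 [152.1 204.7] [521.5 509.5  -0.2]
stand_nest 0.57 [201.2 218.9] [472.9 337.4   0.3]
tray_in 0.76 [400.7 207.7] [ 509.5 -343.6    3.3]
tray_in 0.58 [260.8 238.3] [404.1 135.4   9.5]
full_can 0.77 [291.3 180.9] [579.7  33.3 116. ]
spare_can 0.54 [197.7 216.9] [470.4 337.4  73.1]
cap 0.78 [190.  207.4] [492.4 350.8 123.5]
slug1 0.53 [349.1 199.2] [ 536.3 -166.6    9.7]
die_block 0.59 [188.4 149. ] [702.9 380.1  46.2]
brass_spacer 0.63 [207.  256.8] [343.9 313.6   4. ]
holder_a 0.75 [362.9 151.7] [ 694.9 -209.6   46.7]
holder_a 0.74 [233.7 157.6] [672.  225.5  53.6]
wrench 0.51 [384.  257.5] [ 339.1 -282.     4.2]
oil_can 0.72 [406.1 150.3] [ 675.7 -336.6  130.2]
```

View pics/top1.png

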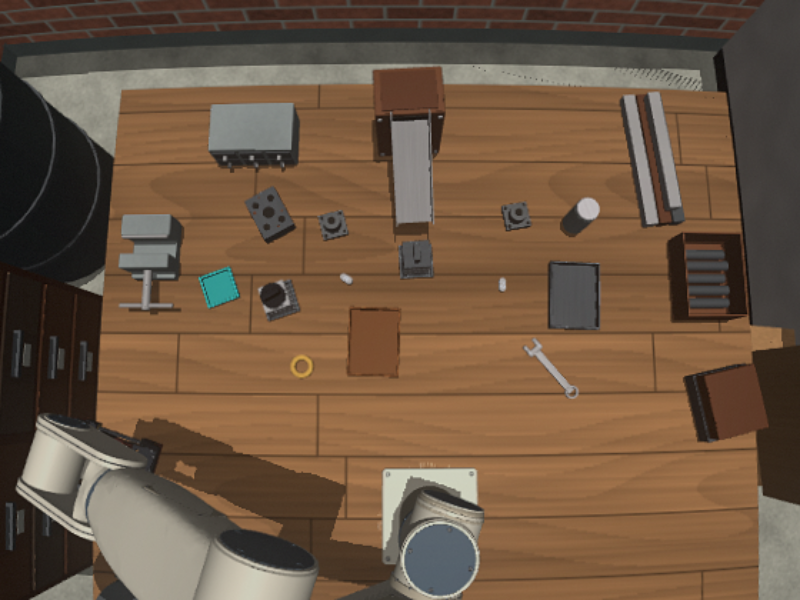

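View pics/scene1.png

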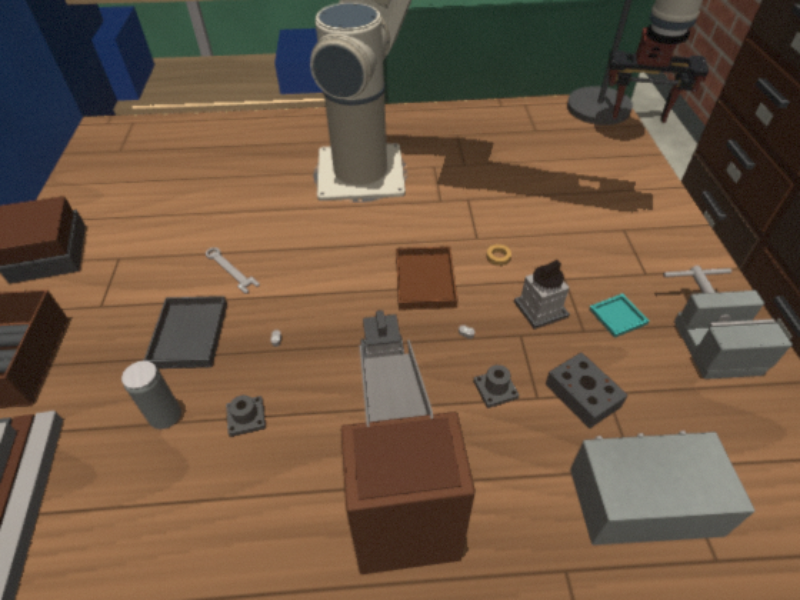

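Top picture (800x600): the spare can is in a grey nest at (278,298). An empty turquoise look-alike nest is at (219,287), so I leave that alone. The dark steel tray at (574,295) is on the far side of the chute from the stand. The brown one at (374,342) is a look-alike. The full can is at (416,258), and slugs are at (346,279) and (502,285). I'll move in for a close look.

```bash
python3 -m creep '[0.035,-0.04,0.02,0,0.07,-0.08,0.04,0,0.1,-0.12,0.06,0,0.13,-0.16,0.08,0,0.16,-0.19,0.1,0,0.19,-0.22,0.12,0,0.22,-0.25,0.13,0,0.25,-0.25,0.13,0,0.25,-0.25,0.13,0,0.25,-0.25,0.13,0]' 1
python3 - <<'E'
from h import *
np.set_printoptions(precision=1,suppress=True)
g=grab("wrist"); save("w1.png",g["im"]); W=cloud(g)
print(get_obs()["ee_pos"],Ro.from_rotvec(get_obs()["orientation"]).as_matrix())
for n in ["stand_nest","spare_can","cap","slug1"]:
    for b in boxes_of("wrist",n)[:6]:
        c=b["centre"]; print(n,round(b["score"],2),np.array(c),W[int(c[1]),int(c[0])])
E
```

```text
t: 1.53
ee_pos: [430.4, 347.3, 355.1]
orientation: [0.451, 3.104, 0.003]
ft_force: [0.2, 1.5, 0.2]
width: 87.8
grasp_force: 0.0
[428.9 348.1 354.2] [[-1.   0.3  0. ]
 [ 0.3  1.   0. ]
 [-0.   0.  -1. ]]
stand_nest 0.84 [310.2 183.3] [470.2 382.7  12.2]
stand_nest 0.67 [388.4 192.5] [524.9 504.5   2.5]
spare_can 0.97 [293.4 199.9] [470.1 351.5  79.4]
cap 0.98 [299.9 220.1] [491.4 352.6 113.6]
slug1 0.46 [217.8 250. ] [540.  194.8   9.1]
```

View pics/w1.png

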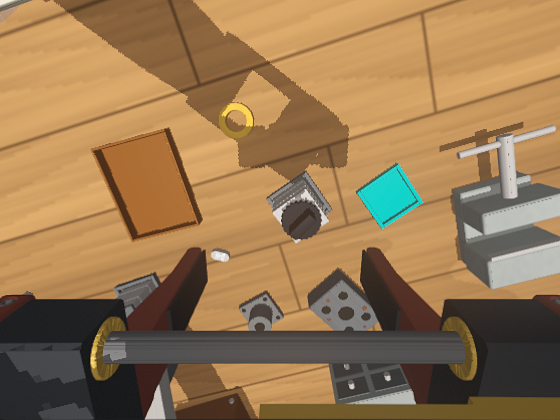

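The wrist view shows the spare can and cap at (297,205). The turquoise look-alike is at (390,196), the slug at (220,255) and the brown tray at (147,185). Next I measure by height layers in the depth.

```bash
cat >> h.py <<'E'
def rect(W,c,r,z0,z1,name="",quiet=False):
    P=W.reshape(-1,3); P=P[np.isfinite(P[:,0])]
    m=(np.hypot(P[:,0]-c[0],P[:,1]-c[1])<r)&(P[:,2]>z0)&(P[:,2]<z1); Q=P[m]
    if len(Q)<5: print(name,"few",len(Q)); return
    (a,b),(w,h),an=cv2.minAreaRect(Q[:,:2].astype(np.float32))
    if h>w: w,h,an=h,w,an+90
    an=(an+90)%180-90
    print(name,len(Q),"centre",np.round([a,b],1),"long",round(w,1),"short",round(h,1),"ang",round(an,1),"mean",Q.mean(0).round(1))
E
python3 - <<'E'
from h import *
g=grab("wrist"); W=cloud(g)
rect(W,(490,352),60,112,130,"bar w"); rect(W,(485,352),60,88,104,"disc"); rect(W,(485,352),60,70,84,"can")
rect(W,(485,352),75,7,16,"nest"); rect(W,(515,505),70,7,16,"turq"); rect(W,(540,192),40,5,18,"slug")
g2=grab("top"); W2=cloud(g2)
rect(W2,(490,352),60,112,130,"bar t"); rect(W2,(485,352),75,7,16,"nest t")
rect(W2,(580,35),60,104,125,"fullbar"); rect(W2,(580,35),70,80,95,"lid");rect(W2,(580,35),70,7,17,"chute nest")
rect(W2,(510,-343),130,17,35,"tray"); rect(W2,(536,-166),40,6,18,"slug R"); rect(W2,(540,195),40,6,18,"slug L")
i,j=int(220),int(255); save("w1c.png",np.hstack([cv2.resize(g["im"][150:270,180:340],(640,480),interpolation=cv2.INTER_CUBIC)]))
E
```

```text
bar w 372 centre [498.  354.7] long 40.7 short 14.2 ang -60.0 mean [496.1 355.  123.6]
disc 819 centre [497.  355.3] long 56.8 short 55.4 ang 52.1 mean [493.  355.3  98.2]
can 461 centre [498.  354.8] long 60.7 short 60.1 ang 20.0 mean [483.5 357.8  78.7]
nest 447 centre [499.6 355.9] long 80.1 short 80.1 ang -71.5 mean [477.6 362.9  11.9]
turq 747 centre [530.8 503.2] long 80.8 short 79.7 ang 20.2 mean [529.1 504.1  11.9]
slug 166 centre [550.3 197.1] long 30.6 short 17.0 ang 63.1 mean [549.3 197.6  11.3]
bar t 50 centre [498.4 352.5] long 37.4 short 15.1 ang -59.9 mean [499.4 350.2 124.6]
nest t 81 centre [490.5 324.9] long 120.1 short 70.1 ang 4.9 mean [497.2 324.9  11.5]
fullbar 57 centre [593.6  31.9] long 39.6 short 13.6 ang 4.8 mean [593.9  32.2 115.4]
lid 297 centre [593.3  31.9] long 63.0 short 62.2 ang 4.5 mean [591.8  31.6  87.7]
chute nest 136 centre [581.7  34.1] long 123.3 short 117.4 ang 17.2 mean [578.1  35.7  11.3]
tray 251 centre [ 509.8 -345. ] long 160.1 short 123.3 ang -1.8 mean [ 512.  -348.3   24.2]
slug R 62 centre [ 534.3 -165.8] long 62.4 short 57.4 ang -15.8 mean [ 535.  -170.3   10.7]
slug L 61 centre [537.1 195.7] long 71.7 short 68.7 ang 89.4 mean [546.4 197.5  11. ]
```

View pics/w1c.png

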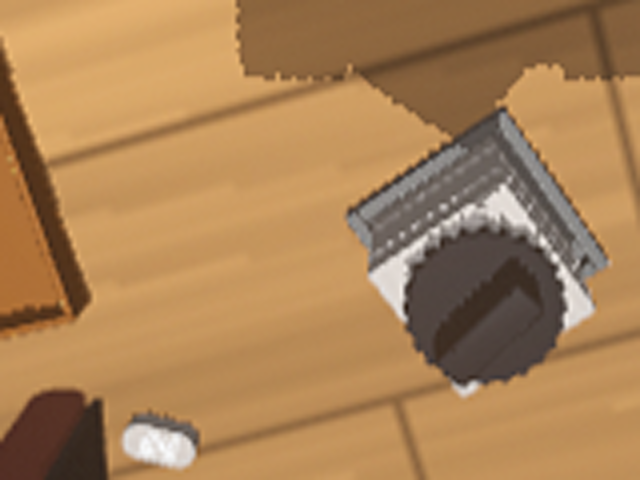

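The crop confirms the grey nest under the spare as the stand: centre about (498.5,355.3), yaw 20°. The turquoise one stays alone. The cap bar lies at -60°, which agrees with can x at 20°.

```bash
cat > st.py <<'E'
from h import *
o=get_obs(); M=Ro.from_rotvec(o["orientation"]).as_matrix()
print("t",round(o["t"],2),"tcp",o["ee_pos"].round(1),"closedir",round(np.degrees(np.arctan2(M[1,1],M[0,1])),1),"tilt",round(np.degrees(np.arccos(-M[2,2])),1),"q",o["qpos"].round(2),"F",np.round(o["ft_force"],1),"w",round(o["width"],1),"gf",round(o["grasp_force"],1))
E
python3 st.py; python3 -m creep '[0.02,0.002,0,-0.12,0.04,0.004,0,-0.24,0.068,0.006,0,-0.36,0.068,0.006,-0.02,-0.48,0.068,0.006,-0.04,-0.6,0.068,0.006,-0.07,-0.72,0.068,0.006,-0.1,-0.757,0.068,0.006,-0.13,-0.757,0.068,0.006,-0.15,-0.757,0.068,0.006,-0.15,-0.757]' 0.6; python3 st.py
```

```text
t 1.88 tcp [424.2 350.5 352.1] closedir 73.8 tilt 0.1 q [ 0.67  0.19  1.66  0.    1.3  -0.62] F [ 0.2  0.2 -1.4] w 87.8 gf 0.0
t: 2.72
ee_pos: [490.0, 355.0, 197.7]
orientation: [-1.559, -2.723, 0.012]
ft_force: [-0.9, -0.8, 0.0]
width: 52.8
grasp_force: 0.0
t 2.72 tcp [490.  355.  197.7] closedir 30.4 tilt 0.5 q [0.61 0.43 1.69 0.   1.03 0.08] F [-0.9 -0.8  0. ] w 52.8 gf 0.0
```

```bash
python3 -m creep '[0,0,0,0,0,0,0,0,0,0,0,0,0,0,0,0]'; python3 - <<'E'
from h import *
g=grab("wrist"); W=cloud(g)
rect(W,(498,355),45,112,130,"bar w"); rect(W,(498,355),60,70,84,"can");rect(W,(498,355),75,7,16,"nest")
E
python3 st.py
```

```text
t: 3.05
ee_pos: [494.3, 356.6, 204.5]
orientation: [1.562, 2.724, 0.004]
ft_force: [-0.3, 0.0, -0.3]
width: 52.8
grasp_force: 0.0
bar w 831 centre [498.7 355.1] long 39.6 short 13.3 ang -59.8 mean [497.6 356.7 124.8]
can 997 centre [498.7 354.7] long 60.6 short 60.0 ang -70.2 mean [491.1 368.4  78.9]
nest 869 centre [500.3 356. ] long 80.2 short 80.0 ang -71.3 mean [483.8 373.2  12.2]
t 3.1 tcp [494.1 356.4 204.2] closedir 30.3 tilt 0.1 q [ 0.61  0.42  1.68 -0.    1.04  0.08] F [ 0.4  0.9 -0.3] w 52.7 gf 0.0
```

```bash
python3 -m creep '[0.005,-0.001,0,0,0.005,-0.001,-0.03,0,0.005,-0.001,-0.06,0,0.005,-0.001,-0.08,0,0.005,-0.001,-0.09,0,0.005,-0.001,-0.098,0,0.005,-0.001,-0.102,0,0.005,-0.001,-0.102,0,0.005,-0.001,-0.102,0]'; python3 -m creep '[0,0,0,0,0,0,0,0,0,0,0,0,0,0,0,0,0,0,0,0,0,0,0,0]' 0; python3 -m creep '[0,0,0.003,0,0,0,0.008,0,0,0,0.015,0,0,0,0.022,0,0,0,0.03,0,0,0,0.04,0,0,0,0.05,0,0,0,0.05,0]'; python3 st.py
```

```text
t: 3.85
ee_pos: [499.2, 355.2, 101.6]
orientation: [1.563, 2.724, 0.002]
ft_force: [0.1, 1.1, 0.0]
width: 52.5
grasp_force: 0.0
t: 4.35
ee_pos: [498.6, 354.9, 100.8]
orientation: [1.563, 2.725, 0.0]
ft_force: [-0.2, -0.2, 0.9]
width: 15.9
grasp_force: 0.0
t: 5.02
ee_pos: [499.9, 355.7, 153.5]
orientation: [1.563, 2.723, 0.006]
ft_force: [0.5, 0.5, -5.4]
width: 14.1
grasp_force: 30.0
t 5.02 tcp [499.9 355.7 153.5] closedir 30.3 tilt 0.2 q [ 0.6   0.49  1.71 -0.    0.94  0.07] F [ 0.5  0.5 -5.4] w 14.1 gf 30.0
```

```bash
python3 -m creep '[-0.02,-0.03,0,0,-0.04,-0.06,0,0,-0.06,-0.085,0,0,-0.07,-0.1,0,0,-0.07,-0.1,-0.01,0,-0.07,-0.1,-0.025,0,-0.07,-0.1,-0.038,0,-0.07,-0.1,-0.046,0,-0.07,-0.1,-0.05,0,-0.07,-0.1,-0.053,0]'; python3 -m creep '[0,0,-0.001,0,0,0,-0.001,0,0,0,-0.001,0]'; python3 st.py;  python3 -m creep '[0,0,0,0,0,0,0,0,0,0,0,0,0,0,0.01,0,0,0,0.04,0,0,0,0.07,0,0,0,0.1,0,0,0,0.14,0,0,0,0.18,0,0,0,0.18,0]' 0.6; python3 st.py
```

```text
t: 5.85
ee_pos: [428.8, 255.2, 97.5]
orientation: [-1.563, -2.725, 0.0]
ft_force: [-2.0, 0.5, 4.3]
width: 13.7
grasp_force: 30.0
t: 6.1
ee_pos: [429.2, 255.3, 97.6]
orientation: [1.563, 2.724, 0.002]
ft_force: [-2.4, -0.3, 4.5]
width: 14.1
grasp_force: 30.0
t 6.1 tcp [429.2 255.3  97.6] closedir 30.3 tilt 0.1 q [ 0.51  0.44  1.99  0.    0.72 -0.02] F [-2.4 -0.3  4.5] w 14.1 gf 30.0
t: 6.93
ee_pos: [432.2, 256.8, 285.0]
orientation: [1.56, 2.719, 0.018]
ft_force: [2.0, 0.4, 1.4]
width: 53.0
grasp_force: 0.0
t 6.93 tcp [432.2 256.8 285. ] closedir 30.3 tilt 0.8 q [ 0.51  0.16  1.84  0.    1.13 -0.02] F [2.  0.4 1.4] w 53.0 gf 0.0
```

```bash
python3 -m creep '[0.017,-0.025,0,0.12,0.034,-0.05,0,0.24,0.051,-0.075,0,0.36,0.068,-0.1,0,0.48,0.085,-0.125,0,0.6,0.102,-0.15,0,0.72,0.12,-0.175,0,0.84,0.14,-0.2,0,0.96,0.16,-0.223,-0.02,1.08,0.164,-0.223,-0.03,1.122]'; python3 -m creep '[0,0,0,0,0,0,0,0,0,0,-0.02,0,0,0,-0.04,0,0,0,-0.04,0,0,0,-0.04,0,0,0,-0.04,0,0,0,-0.04,0]'; python3 st.py;python3 - <<'E'
from h import *
g=grab("wrist"); W=cloud(g);save("w2.png",g["im"])
rect(W,(593,32),45,104,120,"bar w"); rect(W,(593,32),50,80,93,"lid");rect(W,(593,32),62,8,16,"nest")
g=grab("top"); W=cloud(g)
rect(W,(428,255),50,105,130,"spare bar"); rect(W,(428,255),55,70,85,"spare can");rect(W,(499,355),62,7,17,"stand t")
E
```

```text
t: 7.77
ee_pos: [595.1, 28.0, 246.4]
orientation: [-0.131, 3.136, -0.002]
ft_force: [-0.7, 0.6, -0.9]
width: 52.4
grasp_force: 0.0
t: 8.43
ee_pos: [593.3, 32.2, 208.5]
orientation: [-0.126, 3.137, -0.0]
ft_force: [0.4, -0.6, -0.1]
width: 53.0
grasp_force: 0.0
t 8.43 tcp [593.3  32.2 208.5] closedir 94.6 tilt 0.1 q [ 0.03  0.39  1.71 -0.    1.03 -1.62] F [ 0.4 -0.6 -0.1] w 53.0 gf 0.0
bar w 741 centre [593.9  30.1] long 39.2 short 13.1 ang 4.6 mean [592.4  30.1 115. ]
lid 3403 centre [593.9  30.3] long 62.1 short 61.6 ang -85.5 mean [590.9  30.1  87.4]
nest 682 centre [593.5  30.6] long 79.9 short 79.5 ang -86.5 mean [565.   31.4  12.3]
spare bar 68 centre [433.2 260. ] long 40.1 short 25.1 ang -59.9 mean [428.5 256.6 121.9]
spare can 93 centre [427.7 257.7] long 61.1 short 60.8 ang 20.1 mean [423.7 251.9  76.9]
stand t 215 centre [496.6 353.4] long 114.5 short 105.3 ang 82.1 mean [499.6 355.1  11. ]
```

View pics/w2.png

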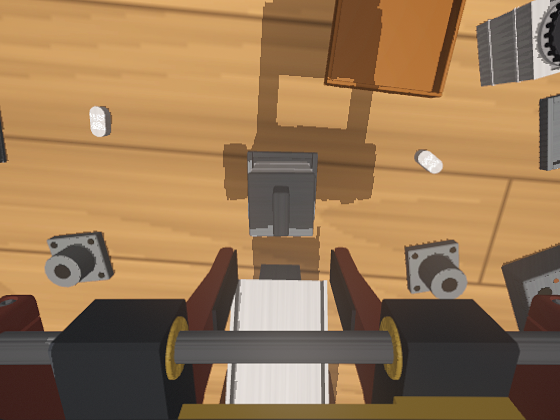

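The wrist view shows the full can at (282,195), one slug each at (100,122) and (430,161), and a clear path. I'll grip the full can and take it to the stand.

```bash
python3 -m creep '[0,-0.002,-0.03,0,0,-0.002,-0.06,0,0,-0.002,-0.085,0,0,-0.002,-0.1,0,0,-0.002,-0.11,0,0,-0.002,-0.116,0,0,-0.002,-0.116,0,0,-0.002,-0.116,0]'; python3 -m creep '[0,0,0,0,0,0,0,0,0,0,0,0,0,0,0,0,0,0,0,0,0,0,0,0,0,0,0,0]' 0; python3 -m creep '[0,0,0.003,0,0,0,0.01,0,0,0,0.02,0,0,0,0.04,0,0,0,0.06,0,0,0,0.08,0,0,0,0.08,0,0,0,0.08,0]'; python3 st.py
```

```text
t: 9.2
ee_pos: [593.2, 29.8, 91.4]
orientation: [-0.126, 3.138, -0.0]
ft_force: [0.7, -0.1, -0.6]
width: 52.9
grasp_force: 0.0
t: 9.78
ee_pos: [592.7, 29.8, 90.8]
orientation: [-0.126, 3.139, -0.0]
ft_force: [-0.3, -1.2, 2.1]
width: 14.0
grasp_force: 30.0
t: 10.45
ee_pos: [593.2, 29.9, 171.8]
orientation: [-0.126, 3.137, 0.0]
ft_force: [0.4, 0.1, -8.9]
width: 14.1
grasp_force: 30.0
t 10.45 tcp [593.2  29.9 171.8] closedir 94.6 tilt 0.1 q [ 0.03  0.44  1.74  0.    0.96 -1.62] F [ 0.4  0.1 -8.9] w 14.1 gf 30.0
```

```bash
python3 -m creep '[0,0.035,0,0.05,0,0.07,0,0.1,0,0.105,0,0.15,-0.01,0.145,0,0.2,-0.02,0.18,0,0.264,-0.03,0.215,0,0.264,-0.045,0.25,0,0.264,-0.065,0.28,0,0.264,-0.085,0.305,0,0.264,-0.094,0.326,0,0.264]'; python3 -m creep '[0,0,0,0,0,0,0,0,0,0,0,0]'; python3 st.py; python3 - <<'E'
from h import *
g=grab("wrist"); W=cloud(g)
rect(W,(499,355),45,184,210,"bar w"); rect(W,(499,355),50,158,178,"lid");rect(W,(499,355),75,8,16,"nest")
E
```

```text
t: 11.28
ee_pos: [494.5, 356.7, 168.3]
orientation: [0.539, -3.089, 0.003]
ft_force: [0.7, -0.9, -8.8]
width: 13.7
grasp_force: 30.0
t: 11.53
ee_pos: [498.0, 355.0, 169.3]
orientation: [0.538, -3.093, 0.002]
ft_force: [0.5, -0.6, -8.1]
width: 13.8
grasp_force: 30.0
t 11.53 tcp [498.  355.  169.3] closedir 109.8 tilt 0.1 q [ 0.6   0.47  1.7  -0.    0.98 -1.32] F [ 0.5 -0.6 -8.1] w 13.8 gf 30.0
bar w 3295 centre [496.9 358.7] long 41.0 short 33.5 ang 40.1 mean [494.3 353.8 195. ]
lid 5668 centre [498.9 355.5] long 62.3 short 61.0 ang -70.4 mean [485.6 350.7 165.8]
nest 718 centre [475.4 347.3] long 79.9 short 28.6 ang -70.9 mean [468.7 344.5  12.3]
```

```bash
python3 -m creep '[0.001,0,-0.02,0,0.001,0,-0.04,0,0.001,0,-0.055,0,0.001,0,-0.065,0,0.001,0,-0.071,0,0.001,0,-0.075,0,0.001,0,-0.078,0,0.001,0,-0.08,0,0.001,0,-0.08,0]'; python3 st.py;  python3 -m creep '[0,0,0,0,0,0,0,0,0,0,0,0,0,0,0.01,0,0,0,0.04,0,0,0,0.07,0,0,0,0.1,0,0,0,0.13,0,0,0,0.13,0,0,0,0.13,0]' 0.6; python3 st.py; python3 - <<'E'
from h import *
g=grab("wrist"); W=cloud(g)
rect(W,(499,355),45,104,120,"bar w"); rect(W,(499,355),50,80,93,"lid");rect(W,(499,355),75,8,16,"nest")
rect(W,(428,255),50,105,130,"spare bar"); rect(W,(428,255),50,70,85,"spare can")
E
```

```text
t: 12.33
ee_pos: [500.2, 356.1, 91.7]
orientation: [-0.538, 3.094, 0.001]
ft_force: [-0.1, 1.0, -7.5]
width: 13.3
grasp_force: 30.0
t 12.33 tcp [500.2 356.1  91.7] closedir 109.7 tilt 0.1 q [ 0.6   0.58  1.73 -0.    0.83 -1.32] F [-0.1  1.  -7.5] w 13.3 gf 30.0
t: 13.17
ee_pos: [500.8, 356.7, 223.8]
orientation: [-0.537, 3.09, 0.004]
ft_force: [-0.3, -0.4, -1.0]
width: 52.8
grasp_force: 0.0
t 13.17 tcp [500.8 356.7 223.8] closedir 109.7 tilt 0.3 q [ 0.6   0.4   1.66 -0.    1.08 -1.32] F [-0.3 -0.4 -1. ] w 52.8 gf 0.0
bar w 665 centre [500.9 356.8] long 39.4 short 12.9 ang 19.7 mean [499.5 356.3 115. ]
lid 3171 centre [501.2 357. ] long 62.4 short 62.1 ang 19.7 mean [498.2 356.   87.4]
nest 664 centre [499.1 355.2] long 80.1 short 78.7 ang -70.9 mean [476.5 341.   12.3]
spare bar 1105 centre [429.6 255.9] long 39.8 short 14.1 ang -59.6 mean [429.5 257.3 121.2]
spare can 1103 centre [428.9 255.7] long 60.8 short 59.8 ang -69.8 mean [424.3 267.2  76.5]
```

```bash
python3 -m creep '[-0.015,-0.02,0,-0.12,-0.03,-0.04,0,-0.24,-0.045,-0.06,0,-0.36,-0.06,-0.08,0,-0.48,-0.071,-0.1,0,-0.6,-0.071,-0.1,0,-0.72,-0.071,-0.1,0,-0.84,-0.071,-0.1,0,-0.96,-0.071,-0.1,0,-1.08,-0.071,-0.1,0,-1.2]' ; python3 -m creep '[0,0,0,-0.12,0,0,0,-0.186,0,0,0,-0.186,0,0,0,-0.186,0,0,0,-0.186]'; python3 st.py; python3 - <<'E'
from h import *
g=grab("wrist"); W=cloud(g)
rect(W,(429,255),50,105,130,"spare bar"); rect(W,(429,255),50,70,85,"spare can")
E
```

```text
t: 14.05
ee_pos: [427.6, 255.2, 219.3]
orientation: [-1.312, -2.853, 0.004]
ft_force: [0.1, -0.4, 0.2]
width: 52.8
grasp_force: 0.0
t: 14.47
ee_pos: [428.1, 255.6, 220.0]
orientation: [-1.56, -2.726, 0.002]
ft_force: [0.6, 0.3, -0.3]
width: 52.4
grasp_force: 0.0
t 14.47 tcp [428.1 255.6 220. ] closedir 30.4 tilt 0.1 q [ 0.51  0.24  1.91 -0.    1.   -0.02] F [ 0.6  0.3 -0.3] w 52.4 gf 0.0
spare bar 756 centre [429.4 256.3] long 39.6 short 13.4 ang -59.5 mean [428.5 257.9 121.5]
spare can 886 centre [429.  255.9] long 60.7 short 60.1 ang -69.9 mean [421.1 268.2  76.3]
```

```bash
python3 -m creep '[0.001,0,-0.03,0,0.001,0,-0.06,0,0.001,0,-0.085,0,0.001,0,-0.1,0,0.001,0,-0.112,0,0.001,0,-0.118,0,0.001,0,-0.122,0,0.001,0,-0.122,0,0.001,0,-0.122,0]'; python3 -m creep '[0,0,0,0,0,0,0,0,0,0,0,0,0,0,0,0,0,0,0,0,0,0,0,0,0,0,0,0,0,0,0,0]' 0; python3 -m creep '[0,0,0.003,0,0,0,0.01,0,0,0,0.02,0,0,0,0.04,0,0,0,0.06,0,0,0,0.08,0,0,0,0.08,0,0,0,0.08,0]'; python3 st.py
```

```text
t: 15.27
ee_pos: [429.9, 256.0, 99.1]
orientation: [1.563, 2.725, 0.001]
ft_force: [-0.7, -0.1, 0.3]
width: 52.8
grasp_force: 0.0
t: 15.93
ee_pos: [429.2, 255.6, 98.7]
orientation: [-1.563, -2.725, 0.001]
ft_force: [-1.7, -1.9, 2.5]
width: 13.8
grasp_force: 30.0
t: 16.6
ee_pos: [430.2, 256.2, 179.8]
orientation: [1.563, 2.724, 0.004]
ft_force: [-0.3, -1.3, -5.5]
width: 13.7
grasp_force: 30.0
t 16.6 tcp [430.2 256.2 179.8] closedir 30.3 tilt 0.2 q [ 0.51  0.3   1.94 -0.    0.9  -0.02] F [-0.3 -1.3 -5.5] w 13.7 gf 30.0
```

```bash
python3 -m creep '[0.016,-0.022,0,-0.03,0.033,-0.045,0,-0.06,0.05,-0.067,0,-0.09,0.066,-0.09,0,-0.12,0.082,-0.112,0,-0.15,0.099,-0.135,0,-0.18,0.115,-0.158,0,-0.21,0.132,-0.18,0,-0.24,0.148,-0.203,0,-0.275,0.163,-0.225,0,-0.275]'; python3 -m creep '[0,0,0,0,0,0,0,0,0,0,0,0,0,0,0,0]'; python3 st.py; python3 - <<'E'
from h import *
g=grab("wrist"); W=cloud(g);save("w3.png",g["im"])
rect(W,(593,31),50,150,170,"can");rect(W,(593,31),75,8,16,"nest")
rect(W,(593,31),50,173,185,"disc")
E
```

```text
t: 17.43
ee_pos: [592.2, 29.4, 176.7]
orientation: [-1.923, -2.481, 0.003]
ft_force: [1.5, -0.2, -5.4]
width: 14.0
grasp_force: 30.0
t: 17.77
ee_pos: [591.3, 31.5, 177.6]
orientation: [-1.92, -2.484, 0.002]
ft_force: [0.0, -0.6, -4.9]
width: 13.8
grasp_force: 30.0
t 17.77 tcp [591.3  31.5 177.6] closedir 14.6 tilt 0.1 q [ 0.03  0.43  1.74  0.    0.98 -0.22] F [ 0.  -0.6 -4.9] w 13.8 gf 30.0
can 2243 centre [591.3  32.5] long 60.5 short 60.1 ang -85.4 mean [586.1  52.5 155.9]
nest 645 centre [592.5  59.9] long 80.1 short 23.9 ang 4.8 mean [591.6  65.2  12.2]
disc 2975 centre [590.1  38.9] long 57.8 short 43.2 ang 14.4 mean [588.7  43.7 175.1]
```

View pics/w3.png

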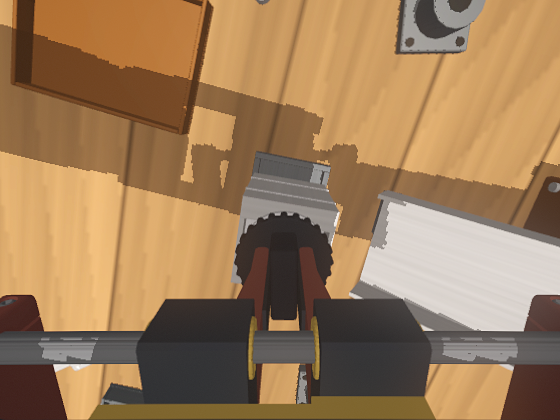

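The held spare can is above the nest with its cap on, about 3 mm off in x. The chute lip at (385,200) is clear, so I'll lower it.

```bash
python3 -m creep '[0.003,-0.001,-0.02,0,0.003,-0.001,-0.04,0,0.003,-0.001,-0.055,0,0.003,-0.001,-0.062,0,0.003,-0.001,-0.067,0,0.003,-0.001,-0.071,0,0.003,-0.001,-0.074,0,0.003,-0.001,-0.0765,0,0.003,-0.001,-0.0765,0,0.003,-0.001,-0.0765,0]'; python3 st.py;  python3 - <<'E'
from h import *
g=grab("wrist"); W=cloud(g)
rect(W,(593,31),50,70,86,"can");rect(W,(593,31),75,8,16,"nest")
rect(W,(593,31),50,95,105,"disc")
E
```

```text
t: 18.65
ee_pos: [595.9, 29.8, 102.6]
orientation: [1.922, 2.484, 0.001]
ft_force: [0.6, 0.0, -6.1]
width: 14.1
grasp_force: 30.0
t 18.65 tcp [595.9  29.8 102.6] closedir 14.6 tilt 0.0 q [ 0.03  0.54  1.77 -0.    0.83 -0.22] F [ 0.6  0.  -6.1] w 14.1 gf 30.0
can 2321 centre [595.9  30.8] long 60.7 short 60.1 ang -85.4 mean [591.1  51.6  79.5]
nest 1599 centre [594.4  31. ] long 80.1 short 79.9 ang 3.3 mean [581.7  52.4  12.3]
disc 2964 centre [597.   33.2] long 57.8 short 52.0 ang -6.4 mean [593.3  42.2  99.3]
```

```bash
python3 -m creep '[-0.001,0,-0.001,0,-0.001,0,-0.0015,0,-0.001,0,-0.0015,0,-0.001,0,-0.0015,0,-0.001,0,-0.0015,0,-0.001,0,-0.0015,0,-0.001,0,-0.0015,0]'; python3 -m creep '[0,0,-0.001,0,0,0,-0.002,0,0,0,-0.003,0,0,0,-0.004,0,0,0,-0.005,0,0,0,-0.006,0,0,0,-0.007,0,0,0,-0.0075,0,0,0,-0.0075,0]'; python3 st.py
```

```text
t: 19.28
ee_pos: [595.5, 30.0, 101.3]
orientation: [1.921, 2.484, 0.002]
ft_force: [2.2, 1.5, 5.7]
width: 13.5
grasp_force: 30.0
t: 20.03
ee_pos: [595.5, 30.1, 94.1]
orientation: [1.921, 2.484, 0.002]
ft_force: [0.1, 4.3, 10.3]
width: 14.0
grasp_force: 30.0
t 20.03 tcp [595.5  30.1  94.1] closedir 14.6 tilt 0.1 q [ 0.03  0.55  1.77  0.    0.82 -0.22] F [ 0.1  4.3 10.3] w 14.0 gf 30.0
```

```bash
python3 -m creep '[0,0,-0.0005,0,0,0,-0.001,0,0,0,-0.0015,0,0,0,-0.0015,0]'; python3 -m creep '[0,0,0,0.1,0,0,0,0.2,0,0,0,0.3,0,0,0,0.4,0,0,0,0.5,0,0,0,0.6,0,0,0,0.7,0,0,0,0.75,0,0,0,0.75,0,0,0,0.75]'; python3 st.py; python3 - <<'E'
from h import *
g=grab("wrist"); W=cloud(g); save("w4.png",g["im"])
rect(W,(595,31),50,70,82,"can"); rect(W,(595,31),40,87,96,"disc")
E
```

```text
t: 20.37
ee_pos: [595.6, 30.2, 92.9]
orientation: [1.921, 2.484, 0.003]
ft_force: [-0.1, 4.0, 12.2]
width: 13.5
grasp_force: 30.0
t: 21.2
ee_pos: [595.6, 29.4, 92.8]
orientation: [0.877, 3.014, 0.0]
ft_force: [0.0, 0.2, 13.0]
width: 13.6
grasp_force: 30.0
t 21.2 tcp [595.6  29.4  92.8] closedir 57.5 tilt 0.1 q [ 0.03  0.55  1.77 -0.    0.81 -0.97] F [ 0.   0.2 13. ] w 13.6 gf 30.0
can 2490 centre [595.5  30.9] long 60.6 short 60.5 ang 4.4 mean [582.2  41.4  78.7]
disc 2899 centre [590.4  33.5] long 57.7 short 43.6 ang 57.4 mean [585.9  36.2  89.7]
```

View pics/w4.png

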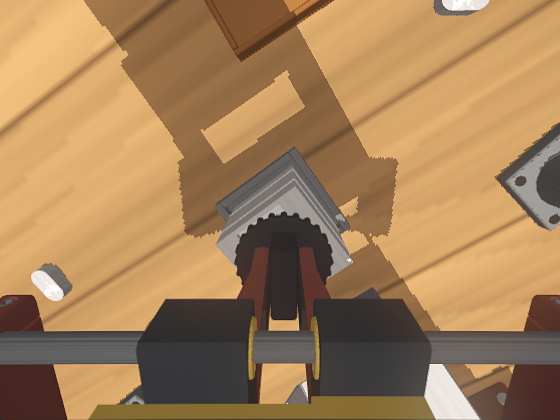

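The cap has turned about 43° with the can still square, and it is pressed about 8 mm. I'll continue the turn and lift.

```bash
python3 -m creep '[0,0,0,0.1,0,0,0,0.2,0,0,0,0.3,0,0,0,0.4,0,0,0,0.5,0,0,0,0.6,0,0,0,0.65,0,0,0,0.65,0,0,0,0.65]'; python3 st.py; python3 -m creep '[0,0,0.005,0,0,0,0.01,0,0,0,0.015,0,0,0,0.02,0,0,0,0.025,0,0,0,0.03,0,0,0,0.035,0,0,0,0.04,0,0,0,0.045,0,0,0,0.05,0]'; python3 st.py; python3 - <<'E'
from h import *
g=grab("wrist"); W=cloud(g); save("w5.png",g["im"])
rect(W,(595,31),50,70,86,"can")
E
```

```text
t: 22.0
ee_pos: [595.6, 29.4, 92.8]
orientation: [-0.131, 3.137, -0.001]
ft_force: [0.0, 0.0, 11.0]
width: 14.0
grasp_force: 30.0
t 22.0 tcp [595.6  29.4  92.8] closedir 94.8 tilt 0.1 q [ 0.03  0.55  1.77 -0.    0.81 -1.62] F [ 0.  0. 11.] w 14.0 gf 30.0
t: 22.83
ee_pos: [594.5, 29.8, 142.1]
orientation: [0.131, -3.139, -0.0]
ft_force: [0.0, 0.9, -1.3]
width: 14.0
grasp_force: 30.0
t 22.83 tcp [594.5  29.8 142.1] closedir 94.8 tilt 0.0 q [ 0.03  0.48  1.75  0.    0.91 -1.62] F [ 0.   0.9 -1.3] w 14.0 gf 30.0
can 1699 centre [582.2  29.9] long 60.1 short 34.6 ang -85.6 mean [575.4  30.1  78.8]
```

View pics/w5.png

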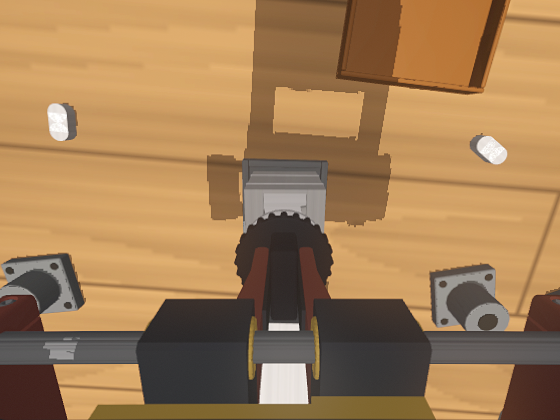

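The cap is off, the can is still in its nest, and the mouth shows at (285,200). Next stop is the tray.

```bash
python3 -m creep '[0,-0.02,0.03,0,-0.008,-0.06,0.03,0,-0.016,-0.098,0.03,0,-0.025,-0.136,0.03,0,-0.034,-0.174,0.03,0,-0.044,-0.212,0.03,0,-0.054,-0.25,0.03,0,-0.064,-0.288,0.03,0,-0.074,-0.326,0.03,0,-0.085,-0.364,0.03,0]'; python3 -m creep '[0,-0.01,0,0,0,-0.01,0,0,0,-0.01,0,0]'; python3 st.py; python3 - <<'E'
from h import *
g=grab("wrist"); W=cloud(g)
rect(W,(510,-345),130,17,35,"tray")
b=boxes_of("wrist","tray_in"); print([(x["score"],W[int(x["centre"][1]),int(x["centre"][0])].round()) for x in b])
E
```

```text
t: 23.72
ee_pos: [508.9, -336.0, 171.9]
orientation: [-0.131, 3.139, -0.0]
ft_force: [1.1, 0.5, -1.5]
width: 14.0
grasp_force: 30.0
t: 23.97
ee_pos: [509.3, -344.1, 171.4]
orientation: [0.128, -3.139, -0.001]
ft_force: [1.0, -0.3, -3.3]
width: 14.1
grasp_force: 30.0
t 23.97 tcp [ 509.3 -344.1  171.4] closedir 94.7 tilt 0.0 q [-0.61  0.47  1.69  0.    0.98 -2.27] F [ 1.  -0.3 -3.3] w 14.1 gf 30.0
tray 2019 centre [ 509.6 -347.3] long 159.8 short 120.3 ang -2.6 mean [ 483.  -352.2   24.4]
[]
```

```bash
python3 -m creep '[0,-0.002,-0.03,0,0,-0.002,-0.06,0,0,-0.002,-0.09,0,0,-0.002,-0.11,0,0,-0.002,-0.123,0,0,-0.002,-0.13,0,0,-0.002,-0.134,0,0,-0.002,-0.134,0,0,-0.002,-0.134,0]'; python3 st.py;  python3 -m creep '[0,0,0,0,0,0,0,0,0,0,0,0,0,0,0.01,0,0,0,0.04,0,0,0,0.07,0,0,0,0.1,0,0,0,0.14,0,0,0,0.18,0,0,0,0.18,0]' 0.5; python3 -m creep '[0,0.04,0.02,0,0,0.08,0.03,0,0,0.12,0.03,0,0,0.15,0.03,0,0,0.15,0.03,0,0,0.15,0.03,0,0,0.15,0.03,0]'; python3 st.py; python3 - <<'E'
from h import *
g=grab("wrist"); W=cloud(g); save("w6.png",g["im"])
rect(W,(535,-168),28,8,18,"slug R")
for cam in ["wrist","top"]:
    if cam=="top": W=cloud(grab("top"))
    for b in boxes_of(cam,"slug1"): c=b["centre"]; print(cam,b["score"],c,W[int(c[1]),int(c[0])].round())
    for b in boxes_of(cam,"cap"): c=b["centre"]; print("cap",cam,b["score"],c,W[int(c[1]),int(c[0])].round())
E
```

```text
t: 24.82
ee_pos: [510.4, -346.4, 38.7]
orientation: [-0.131, 3.138, -0.001]
ft_force: [0.3, -0.1, -1.7]
width: 14.1
grasp_force: 30.0
t 24.82 tcp [ 510.4 -346.4   38.7] closedir 94.8 tilt 0.1 q [-0.62  0.66  1.74  0.    0.74 -2.27] F [ 0.3 -0.1 -1.7] w 14.1 gf 30.0
t: 25.65
ee_pos: [513.3, -348.8, 227.3]
orientation: [-0.13, 3.128, -0.013]
ft_force: [1.8, -1.0, 0.4]
width: 44.2
grasp_force: 0.0
t: 26.23
ee_pos: [509.9, -196.6, 248.4]
orientation: [-0.131, 3.138, -0.001]
ft_force: [0.1, 0.3, -0.4]
width: 43.8
grasp_force: 0.0
t 26.23 tcp [ 509.9 -196.6  248.4] closedir 94.8 tilt 0.1 q [-0.39  0.28  1.78 -0.    1.08 -2.04] F [ 0.1  0.3 -0.4] w 43.8 gf 0.0
slug R 268 centre [ 536.4 -175.2] long 31.2 short 16.0 ang -1.7 mean [ 536.2 -175.2   12.4]
wrist 0.53 [299.3, 199.7] [ 533. -174.   13.]
cap wrist 0.91 [161.2, 173.5] [ 506. -339.   49.]
top 0.56 [234.1, 158.9] [669. 222.  52.]
cap top 0.4 [404.5, 201.4] [ 521. -343.   59.]
```

View pics/w6.png

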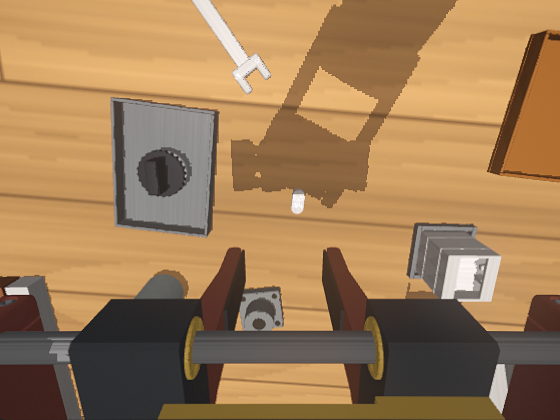

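The cap lies in the tray at (164,172), the opened can is at (460,265), and the slug is at (298,202). I'll pick that slug.

```bash
python3 -m creep '[0.014,0.01,-0.03,-0.06,0.027,0.021,-0.06,-0.113,0.027,0.021,-0.1,-0.113,0.027,0.021,-0.14,-0.113,0.027,0.021,-0.17,-0.113,0.027,0.021,-0.19,-0.113,0.027,0.021,-0.2,-0.113,0.027,0.021,-0.2,-0.113,0.027,0.021,-0.2,-0.113]'; python3 st.py; python3 - <<'E'
from h import *
g=grab("wrist"); W=cloud(g)
rect(W,(535,-172),28,8,18,"slug R")
E
```

```text
t: 27.28
ee_pos: [536.8, -175.6, 47.9]
orientation: [-0.048, -3.141, -0.0]
ft_force: [0.4, -0.1, -0.3]
width: 43.6
grasp_force: 0.0
t 27.28 tcp [ 536.8 -175.6   47.9] closedir 88.3 tilt 0.0 q [-0.34  0.59  1.86 -0.    0.69 -1.88] F [ 0.4 -0.1 -0.3] w 43.6 gf 0.0
slug R 950 centre [ 537.  -175.4] long 31.6 short 15.1 ang -2.1 mean [ 536.3 -175.4   12.4]
```

```bash
python3 -m creep '[0,0,-0.015,0,0,0,-0.03,0,0,0,-0.038,0,0,0,-0.043,0,0,0,-0.0445,0,0,0,-0.0445,0]'; python3 st.py; python3 -m creep '[0,0,0,0,0,0,0,0,0,0,0,0,0,0,0,0,0,0,0,0,0,0,0,0,0,0,0,0]' 0; python3 -m creep '[0,0,0.01,0,0,0,0.03,0,0,0,0.06,0,0,0,0.09,0,0,0,0.12,0,0,0,0.12,0,0,0,0.12,0]'; python3 st.py
```

```text
t: 27.83
ee_pos: [536.9, -175.3, 3.7]
orientation: [0.047, 3.141, -0.0]
ft_force: [-0.5, 0.4, -0.4]
width: 43.6
grasp_force: 0.0
t 27.83 tcp [ 536.9 -175.3    3.7] closedir 88.3 tilt 0.0 q [-0.34  0.67  1.86 -0.    0.61 -1.88] F [-0.5  0.4 -0.4] w 43.6 gf 0.0
t: 28.42
ee_pos: [536.7, -175.2, 3.4]
orientation: [0.047, 3.141, -0.0]
ft_force: [-0.4, 0.5, 4.8]
width: 15.8
grasp_force: 30.0
t: 29.0
ee_pos: [537.7, -175.6, 125.4]
orientation: [0.047, 3.137, -0.002]
ft_force: [0.2, 0.1, -0.5]
width: 15.6
grasp_force: 30.0
t 29.0 tcp [ 537.7 -175.6  125.4] closedir 88.3 tilt 0.2 q [-0.34  0.47  1.83 -0.    0.84 -1.88] F [ 0.2  0.1 -0.5] w 15.6 gf 30.0
```

```bash
python3 -m creep '[0.01,0.035,0,0.02,0.02,0.07,0,0.04,0.03,0.105,0,0.06,0.04,0.14,0,0.08,0.05,0.175,0,0.107,0.0585,0.206,0,0.107,0.0585,0.206,0,0.107,0.0585,0.206,0,0.107]'; python3 st.py; python3 - <<'E'
from h import *
g=grab("wrist"); W=cloud(g); save("w7.png",g["im"])
rect(W,(595,31),50,70,86,"can"); rect(W,(595,31),75,8,16,"nest")
E
```

```text
t: 29.67
ee_pos: [594.2, 32.3, 121.7]
orientation: [0.126, -3.137, 0.0]
ft_force: [-0.2, 0.0, -1.1]
width: 15.8
grasp_force: 30.0
t 29.67 tcp [594.2  32.3 121.7] closedir 94.6 tilt 0.1 q [ 0.03  0.51  1.76 -0.    0.87 -1.62] F [-0.2  0.  -1.1] w 15.8 gf 30.0
can 3171 centre [594.8  30.9] long 60.1 short 59.7 ang -85.4 mean [585.1  29.1  79. ]
nest 1109 centre [593.1  30.4] long 80.1 short 78.3 ang -86.6 mean [561.6  28.   12.1]
```

View pics/w7.png

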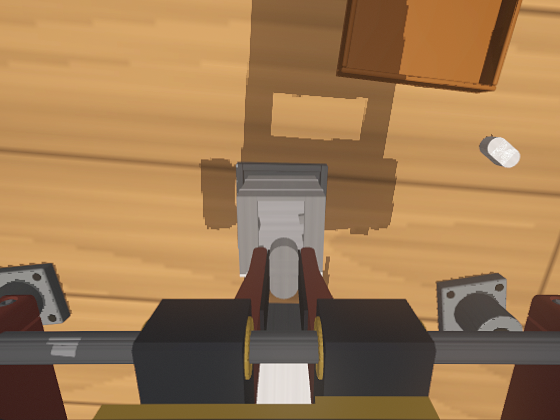

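The slug at (284,268) lines up with the mouth at (280,215). I'll lower and release.

```bash
python3 -m creep '[0.0005,-0.001,-0.012,0,0.0005,-0.001,-0.024,0,0.0005,-0.001,-0.032,0,0.0005,-0.001,-0.037,0,0.0005,-0.001,-0.037,0,0.0005,-0.001,-0.037,0]'; python3 st.py; python3 -m creep '[0,0,0,0,0,0,0,0,0,0,0,0,0,0,0,0,0,0,0,0,0,0,0,0,0,0,0.02,0,0,0,0.05,0,0,0,0.09,0,0,0,0.09,0]' 0.5; python3 -m creep '[-0.01,0.03,0.02,0,-0.02,0.06,0.03,0,-0.03,0.09,0.03,0,-0.04,0.12,0.03,0,-0.05,0.15,0.03,0,-0.05,0.15,0.03,0,-0.05,0.15,0.03,0,-0.05,0.15,0.03,0]'; python3 st.py;  python3 - <<'E'
from h import *
g=grab("wrist"); W=cloud(g); save("w8.png",g["im"])
for b in boxes_of("wrist","slug1"): c=b["centre"]; print(b["score"],c,W[int(c[1]),int(c[0])].round())
rect(W,(549,197),35,8,18,"slug L"); rect(W,(595,31),50,70,86,"can")
E
```

```text
t: 30.22
ee_pos: [595.2, 29.4, 85.5]
orientation: [0.12, -3.138, 0.0]
ft_force: [-0.2, 0.5, -0.2]
width: 15.7
grasp_force: 30.0
t 30.22 tcp [595.2  29.4  85.5] closedir 94.4 tilt 0.1 q [ 0.03  0.57  1.77 -0.    0.8  -1.62] F [-0.2  0.5 -0.2] w 15.7 gf 30.0
t: 31.05
ee_pos: [599.7, 30.0, 183.1]
orientation: [-0.121, 3.129, -0.0]
ft_force: [1.2, -0.5, 0.9]
width: 44.1
grasp_force: 0.0
t: 31.72
ee_pos: [545.7, 179.7, 206.2]
orientation: [-0.122, 3.139, -0.0]
ft_force: [0.9, 0.5, -0.6]
width: 44.0
grasp_force: 0.0
t 31.72 tcp [545.7 179.7 206.2] closedir 94.5 tilt 0.0 q [ 0.3   0.37  1.76 -0.    1.01 -1.35] F [ 0.9  0.5 -0.6] w 44.0 gf 0.0
0.82 [313.1, 170.8] [523. 212.  12.]
slug L 334 centre [529.1 214.6] long 31.4 short 16.1 ang 50.2 mean [528.4 214.2  12.5]
can 2490 centre [595.4  30.9] long 62.1 short 61.6 ang -85.5 mean [594.5  32.   78.1]
```

View pics/w8.png

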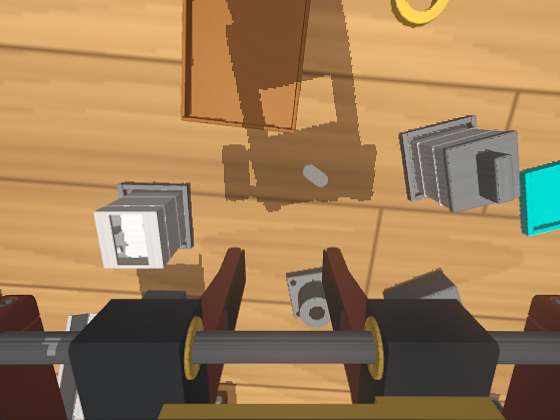

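The slug has been knocked to (315,176) in the picture. The first slug is inside the can at (140,240) and the full can stands at (480,165). I'll pick from the new position.

```bash
python3 -m creep '[-0.016,0.035,-0.02,0.11,-0.016,0.035,-0.05,0.22,-0.016,0.035,-0.08,0.33,-0.016,0.035,-0.11,0.44,-0.016,0.035,-0.14,0.55,-0.016,0.035,-0.158,0.66,-0.016,0.035,-0.158,0.77,-0.016,0.035,-0.158,0.798,-0.016,0.035,-0.158,0.798,-0.016,0.035,-0.158,0.798]'; python3 st.py; python3 - <<'E'
from h import *
g=grab("wrist"); W=cloud(g)
rect(W,(529,214),30,8,18,"slug L")
E
```

```text
t: 32.65
ee_pos: [530.1, 213.9, 48.1]
orientation: [-1.327, 2.847, -0.0]
ft_force: [-0.1, 1.5, 0.4]
width: 43.9
grasp_force: 0.0
t 32.65 tcp [530.1 213.9  48.1] closedir 140.0 tilt 0.0 q [ 0.36  0.6   1.84 -0.    0.7  -2.08] F [-0.1  1.5  0.4] w 43.9 gf 0.0
slug L 961 centre [529.  214.6] long 31.7 short 16.0 ang 57.9 mean [528.5 214.   12.6]
```

```bash
python3 -m creep '[-0.001,0,-0.015,0.05,-0.001,0,-0.03,0.05,-0.001,0,-0.038,0.05,-0.001,0,-0.043,0.05,-0.001,0,-0.0447,0.05,-0.001,0,-0.0447,0.05]'; python3 st.py; python3 -m creep '[0,0,0,0,0,0,0,0,0,0,0,0,0,0,0,0,0,0,0,0,0,0,0,0,0,0,0,0]' 0; python3 -m creep '[0,0,0.01,0,0,0,0.03,0,0,0,0.06,0,0,0,0.09,0,0,0,0.12,0,0,0,0.12,0,0,0,0.12,0]'; python3 st.py
```

```text
t: 33.2
ee_pos: [528.6, 214.7, 3.4]
orientation: [1.401, -2.812, 0.0]
ft_force: [0.1, -0.1, -0.1]
width: 43.7
grasp_force: 0.0
t 33.2 tcp [528.6 214.7   3.4] closedir 143.0 tilt 0.0 q [ 0.36  0.67  1.85 -0.    0.62 -2.13] F [ 0.1 -0.1 -0.1] w 43.7 gf 0.0
t: 33.78
ee_pos: [528.8, 214.9, 3.8]
orientation: [-1.402, 2.811, -0.0]
ft_force: [0.3, -0.6, 3.9]
width: 15.8
grasp_force: 30.0
t: 34.37
ee_pos: [529.7, 215.3, 125.7]
orientation: [-1.4, 2.808, -0.001]
ft_force: [0.3, 1.0, -0.9]
width: 15.8
grasp_force: 30.0
t 34.37 tcp [529.7 215.3 125.7] closedir 143.0 tilt 0.2 q [ 0.37  0.47  1.82 -0.    0.85 -2.13] F [ 0.3  1.  -0.9] w 15.8 gf 30.0
```

```bash
python3 -m creep '[0.008,-0.023,0,-0.11,0.016,-0.046,0,-0.22,0.024,-0.07,0,-0.33,0.033,-0.092,0,-0.44,0.041,-0.115,0,-0.55,0.05,-0.138,0,-0.66,0.058,-0.16,0,-0.77,0.0665,-0.184,0,-0.846,0.0665,-0.184,0,-0.846,0.0665,-0.184,0,-0.846]'; python3 -m creep '[0,0,0,0,0,0,0,0]'; python3 st.py; python3 - <<'E'
from h import *
g=grab("wrist"); W=cloud(g); save("w9.png",g["im"][160:340,180:400])
rect(W,(595,31),50,70,86,"can"); rect(W,(595,31),40,112,140,"slug")
E
```

```text
t: 35.2
ee_pos: [594.3, 29.7, 122.1]
orientation: [0.122, -3.137, -0.0]
ft_force: [-0.3, 0.5, -0.1]
width: 15.8
grasp_force: 30.0
t: 35.37
ee_pos: [594.2, 31.6, 122.8]
orientation: [0.127, -3.137, -0.0]
ft_force: [-0.7, 0.9, 0.1]
width: 15.6
grasp_force: 30.0
t 35.37 tcp [594.2  31.6 122.8] closedir 94.6 tilt 0.1 q [ 0.03  0.51  1.76  0.    0.87 -1.62] F [-0.7  0.9  0.1] w 15.6 gf 30.0
can 3139 centre [595.4  30.9] long 60.9 short 60.2 ang 4.7 mean [585.2  29.6  79. ]
slug 2089 centre [592.5  28.2] long 32.7 short 31.0 ang -17.9 mean [590.3  31.5 131. ]
```

View pics/w9.png

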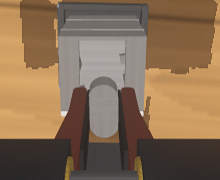

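The slug is aligned over the mouth, so I'll drop it. Then I'll move aside and check for leftover slugs, the cap and both cans.

```bash
python3 -m creep '[0.001,-0.001,-0.012,0,0.001,-0.001,-0.024,0,0.001,-0.001,-0.032,0,0.001,-0.001,-0.0375,0,0.001,-0.001,-0.0375,0,0.001,-0.001,-0.0375,0]'; python3 st.py; python3 -m creep '[0,0,0,0,0,0,0,0,0,0,0,0,0,0,0,0,0,0,0,0,0,0,0,0,0,0,0.02,0,0,0,0.05,0,0,0,0.09,0,0,0,0.12,0]' 0.5; python3 -m creep '[-0.03,0,0.02,0,-0.06,0,0.04,0,-0.09,0,0.06,0,-0.12,0,0.08,0,-0.14,0,0.1,0,-0.14,0,0.1,0,-0.14,0,0.1,0,-0.14,0,0.1,0]'; python3 st.py;  python3 - <<'E'
from h import *
g=grab("wrist"); W=cloud(g); save("w10.png",g["im"])
for b in boxes_of("wrist","slug1"): c=b["centre"]; print("w",b["score"],c,W[int(c[1]),int(c[0])].round())
rect(W,(595,31),50,70,86,"can")
g=grab("top"); W=cloud(g); save("top2.png",cv2.resize(g["im"],(800,600)))
for n in ["slug1","cap"]:
    for b in boxes_of("top",n): c=b["centre"]; print(n,b["score"],c,W[int(c[1]),int(c[0])].round())
rect(W,(500,356),50,104,120,"fullbar")
s=grab("scene"); Ws=cloud(s)
for b in boxes_of("scene","slug1"): c=b["centre"]; print("scene",b["score"],c,Ws[int(c[1]),int(c[0])].round())
E
```

```text
t: 35.92
ee_pos: [595.7, 29.9, 85.2]
orientation: [0.125, -3.138, -0.0]
ft_force: [0.6, -0.1, -0.5]
width: 15.8
grasp_force: 30.0
t 35.92 tcp [595.7  29.9  85.2] closedir 94.5 tilt 0.1 q [ 0.03  0.57  1.77 -0.    0.8  -1.62] F [ 0.6 -0.1 -0.5] w 15.8 gf 30.0
t: 36.75
ee_pos: [596.3, 29.8, 208.2]
orientation: [-0.124, 3.138, -0.0]
ft_force: [1.2, 0.4, 0.2]
width: 44.2
grasp_force: 0.0
t: 37.42
ee_pos: [456.6, 29.8, 305.7]
orientation: [-0.124, 3.138, -0.0]
ft_force: [0.1, 0.4, 0.2]
width: 44.0
grasp_force: 0.0
t 37.42 tcp [456.6  29.8 305.7] closedir 94.5 tilt 0.0 q [ 0.04  0.07  1.9  -0.    1.17 -1.61] F [0.1 0.4 0.2] w 44.0 gf 0.0
can 1129 centre [594.8  30.9] long 61.7 short 60.2 ang 4.1 mean [593.3  30.8  78.3]
cap 0.78 [401.5, 205.2] [ 512. -339.   33.]
fullbar 58 centre [500.5 356.2] long 40.7 short 13.8 ang 19.8 mean [500.  355.7 114.8]
```

View pics/w10.png

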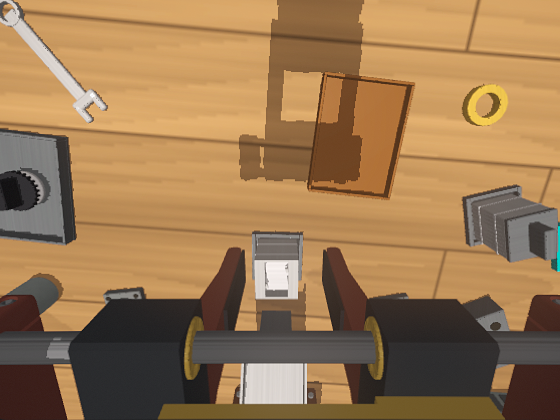

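View pics/top2.png

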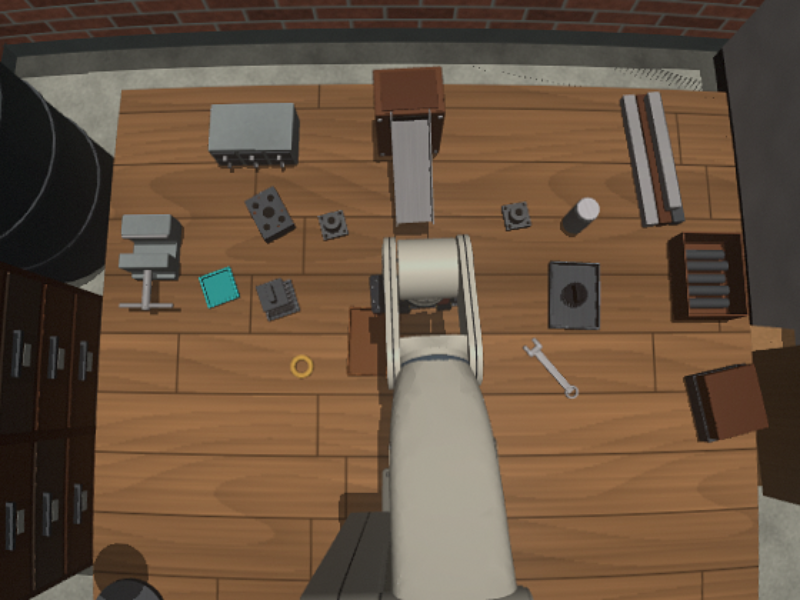

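The wrist and top pictures show no loose slug left on the bench. Both cans are in their nests, at wrist (277,270) and (510,225), and the cap lies in the tray at top (574,295).

```bash
python3 -c "
from workcell import ticket
print(ticket.close_job())"
```

```text
the job is handed in; nothing more can be done
None
```

I swapped the canisters, laid the spare's cap in the tray, put both slugs I found into the opened spare, and handed the job in at about 37 s; no verdict came back.

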